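# Open the glaze pail

### The arm

A 6-joint arm with a two-finger parallel gripper is mounted at the origin on the work surface. World frame = base frame: x ahead of the robot, y to its left, z up, the work surface at z = 0. Lengths are in m, angles in rad, forces in N, time in s.
With the tool pointing down it reaches from about 0.375 to 0.925 m from the base axis. Payload 5.7 kg.
Tool frame: the origin (TCP) lies midway between the tips of the shut fingers; the grasp point (between the pads) lies 19 mm behind it; z points along the fingers, y is the line along which they close (so a half turn about z gives the same grasp; the last joint's range is limited). The gripper opens to 88 mm and grips with 3 to 60 N. Pads are 20 mm wide; open, the fingers measure 115 mm over their backs; the gripper's body (75 mm by 178 mm) begins 61 mm behind the grasp point.
Start: joints at [1.074, 0.359, 1.51, -0, 1.272, -0.115], TCP at [0.224, 0.557, 0.223] pointing down, gripper open.
Joint ranges: [-2.97, 2.97], [-1.01, 2.36], [0.21, 2.38], [-0.96, 4.11], [0.2, 2.71], [-2.98, 2.98]. Speed limits (rad/s): [2.39, 2.39, 3.14, 3.14, 3.14, 3.14].

### API

Orientations are given as a unit quaternion [w, x, y, z].
In Python, from cell import manip gives the robot as it stands. The module is installed in compiled form; this text tells all that it offers.
- The arm moves only by the tool step_arm, never from a script. Its argument "commands" is a list of rows, each an object with "translation": the shift along the tool's x, y, z in units of 60 mm (1.0 is 60 mm), a list of three; "twist": the turn about the tool's z in units of 5 degrees (1.0 is 5 degrees); "gripper": the finger opening in mm, from 0 to 87.8. A call has exactly 5 rows; each row is the pose to reach, as a shift and turn from the pose commanded when the call began, along the tool's axes at that moment; what a row does not reach only later rows make up. A row lasts 1/8 s, in which the tool goes at most 62.5 mm and 10.7 degrees, less where a joint would pass 70% of its speed; a pose out of reach is approached as far as the arm can. A call with a gripper value outside its range is refused whole. The fingers move at their own pace and stop on an object; "squeeze" is the grip in N (left out, the last holds). Time passes only in rows, so rows that repeat a pose let the fingers close, or fill a call up. It gives the time, the measured TCP pose, the force, the opening and the grip force at its end, in the units of the state.
- manip.read_state(): the state, without advancing time (a new reading comes with each control period).
- manip.camera(name): name is "side" or "top" or "wrist"; returns the picture (384x512x3 uint8, red, green, blue); there is no depth.
- manip.camera_info(name): a dict with "fx", "fy", "cx", "cy" (pixels), "R" (3x3) and "t" (3): a world point X has camera coordinates R X + t; the wrist camera has in their place "mount" (4x4, takes a point from camera to tool coordinates, whose origin is the TCP and whose axes are the flange's). Camera axes: x right, y down, z forward; pixel columns grow to the right and rows downward; lengths in m; the calibration is good to about 2 mm. A picture is of the moment at which its call begins: read the wrist's pose just before it. camera_info takes no time and is no camera call.
- manip.sign_off(): hands the job in; it is judged then, once.
The state is a dict: "time": time; "joints": joint angles; "dq": joint speeds; "joint_efforts": joint torques, N m; "tool_pos": TCP position; "orientation": TCP orientation; "contact_force": force on the tool from outside, world axes, zero at the start; "torque": the same for the moment, N m; "grip_width": opening from 0.0 (shut) to 1.0 (fully open); "grip_force": force on a finger pad.
Only numpy, scipy, OpenCV 4.12 (cv2) and the standard library are available. Lean on these libraries where they do the work, as an engineer would, in place of code of your own. Each camera call takes 0.05 s, during which the arm holds its last target. There are 200 camera calls.

### The job

Open the glaze pail: flip the white grip tab on its green cap fully upright, unscrew the cap anticlockwise by the tab until it comes free, lift it off and set it down gently, tab side up, inside the small dish. Do not force the cap: never wrench it against its stop, lean on it or pull at it while the thread still holds it, and do not disturb the mould, the stamp or the beaker.

Things in the scene. Friction and masses are not known exactly. Their poses are not given: they have to be found in the camera images.
- pail: White pail, 173 mm wide, lid top 138 mm above the table; full, does not move. Origin: centre of its underside. The cap sits in a round well in the lid, 84 mm wide, top about flush, 10 mm gap round it: only the tab can be gripped. The cap lifts free only within 0.1 rad of its stop; short of that the thread holds it. The stop shows at 0.1 Nm; 0.3 Nm against it is too much.
- cap: Loose green screw cap, 64 mm wide, 20 mm tall without the tab, 60 g with it. Origin: centre of its lower rim, z up through its top; on the neck it stands about 119 to 121 mm above the table. It unscrews anticlockwise seen from above, with 0.2 to 0.5 Nm of drag at first, easing to almost none, and climbs 2.8 mm per rad. After 0.95 to 1.5 rad (differs, cannot be seen) it meets a hard stop.
- tab (a joint): Angle of the white grip tab on the cap, rad: 0 folded flat, 1.57 upright (its stop). The tab is a plate 32 x 30 x 8 mm hinged across the cap's diameter; the hinge axis runs along the cap's y, 24.5 mm above the cap's origin. Flat, it lies on the cap's top and reaches to the cap's -x side; it lifts with under 1 N at its end and stays at the angle where it is left.
- tab_end (a point): Middle of the tab's free end, halfway through its 8 mm thickness, 28 mm from the hinge axis. The tab is 30 mm wide here. Flat, its underside is 0.5 mm above the cap's top face; upright, it is straight above the cap's centre, 52.5 mm above the cap's origin.
- dish: Loose shallow white dish with a blue edge, 140 mm across and 16 mm high, 0.3 kg. Origin: centre of its underside. Its flat inner floor is 6 mm above the origin and about 116 mm across; it stands left or right of the pail.
- mould: Bystander: closed plaster mould, a white block 120 x 100 x 69 mm with a dark rubber band, on the other side of the pail. Origin: centre of its underside.
- stamp: Bystander: turned wooden stamp standing upright, 38 mm wide, 62 mm tall, behind the pail. Origin: centre of its underside.
- beaker: Bystander: terracotta-coloured cup without handle, 72 mm wide, 85 mm tall, behind the pail. Origin: centre of its underside.

How it is judged:
By the outcome, as a careful person would: the job done as asked, in the order asked, and still so for the second after the job is handed in, with the robot touching nothing.
It also fails if it takes over 72 s, if anything falls off the work surface, if the arm or the gripper's body presses on something with over 40 N, if the wrist force passes 120 N, or if a joint passes its speed limit or range.

## Working session

There is one attempt and no reset: what is moved stays moved. The work goes in short steps, Python scripts to look and compute and a tool call to move; the robot and the scene stay as the last step left them, time stands still between calls to the robot, and variables do not carry over. Pictures are saved under pics/ and viewed, at most 10 in all, crops included, and the job is handed in when it is done.

Besides the shell and the picture viewer there is one more tool, called after ">>>" as name([rows], argument=value, ...), one row to a line, values as JSON. step_arm: Moves the arm, as the interface text tells. Its arguments: {"type":"object","properties":{"commands":{"type":"array"},"squeeze":{"type":"number"}},"required":["commands"]}

```bash
mkdir -p pics
python3 - <<'E'
from cell import manip
import cv2,numpy as np
s=manip.read_state();print({k:np.round(v,3).tolist() for k,v in s.items()})
ims=[]
for n in ["side","top","wrist"]:
    im=manip.camera(n);cv2.imwrite(f"pics/{n}0.png",im[:,:,::-1])
    print(n,{k:np.round(v,4).tolist() for k,v in manip.camera_info(n).items()})
E
```

```text
{'time': 0.0, 'joints': [1.074, 0.36, 1.511, -0.0, 1.273, -0.115], 'dq': [0.002, -0.001, -0.002, 0.001, 0.001, -0.0], 'joint_efforts': [0.001, -51.539, -27.073, 0.067, 0.035, -0.0], 'tool_pos': [0.223, 0.556, 0.222], 'orientation': [-0.0, 0.19, 0.982, -0.001], 'contact_force': [-0.112, -0.692, 0.261], 'torque': [0.025, 0.032, 0.001], 'grip_force': 0.0, 'grip_width': 1.002}
side {'fx': 406.5612, 'fy': 406.5612, 'cx': 259.8966, 'cy': 189.213, 'R': [[0.8305, -0.5567, 0.0168], [-0.4025, -0.6207, -0.6728], [0.385, 0.5521, -0.7396]], 't': [-0.5123, 0.3165, 0.8]}
top {'fx': 366.5802, 'fy': 366.5802, 'cx': 258.8768, 'cy': 196.1392, 'R': [[0.0039, -0.9999, 0.0116], [-0.9946, -0.0051, -0.1032], [0.1033, -0.0112, -0.9946]], 't': [-0.0213, 0.6169, 0.8541]}
wrist {'fx': 301.1537, 'fy': 301.1537, 'cx': 254.381, 'cy': 186.3837, 'mount': [[-0.0002, -0.9578, -0.2875, 0.08], [1.0, -0.0002, -0.0002, -0.0002], [0.0001, -0.2875, 0.9578, -0.1615], [0.0, 0.0, 0.0, 1.0]]}
```

View pics/side0.png

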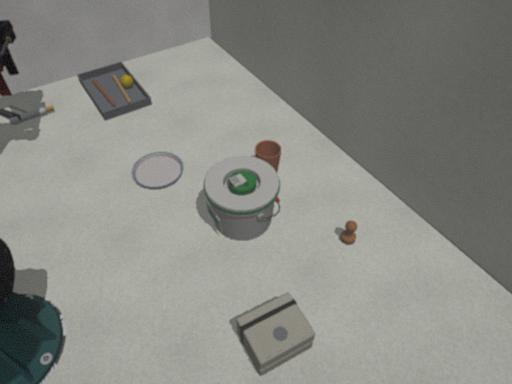

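View pics/top0.png

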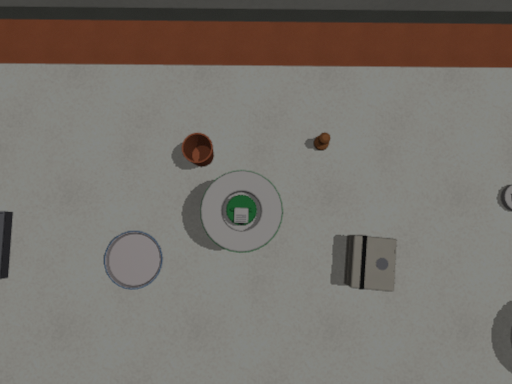

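Side view: pail cap at about (243,181), dish at (158,170), beaker at (267,153), stamp at (349,232). Top view: cap at (241,209) with the tab pointing down-image (towards the robot), dish at (133,260), mould at (378,263).

```bash
cat > h.py <<'E'
from cell import manip
import cv2,numpy as np
from scipy.spatial.transform import Rotation as Ro
def rot(q): return Ro.from_quat([q[1],q[2],q[3],q[0]]).as_matrix()
def cam(name,s=None):
    """camera centre C, rotation cam->world A, K"""
    i=manip.camera_info(name);K=(i["fx"],i["fy"],i["cx"],i["cy"])
    if name=="wrist":
        M=np.array(i["mount"]);Rt=rot(s["orientation"])
        return Rt@M[:3,3]+s["tool_pos"],Rt@M[:3,:3],K
    R=np.array(i["R"]);return -R.T@np.array(i["t"]),R.T,K
def ray(c,p):
    C,A,K=c;d=A@np.array([(p[0]-K[2])/K[0],(p[1]-K[3])/K[1],1.]);return C,d/np.linalg.norm(d)
def plane(c,p,z):
    C,d=ray(c,p);return C+d*(z-C[2])/d[2]
def tri(rays):
    A=sum(np.eye(3)-np.outer(d,d) for C,d in rays);b=sum((np.eye(3)-np.outer(d,d))@C for C,d in rays)
    X=np.linalg.solve(A,b);return X,[np.linalg.norm((np.eye(3)-np.outer(d,d))@(X-C)) for C,d in rays]
def proj(c,X):
    C,A,K=c;v=A.T@(np.asarray(X)-C);return K[0]*v[0]/v[2]+K[2],K[1]*v[1]/v[2]+K[3]
def green(im):
    h=cv2.cvtColor(im,cv2.COLOR_RGB2HSV);return cv2.inRange(h,(45,120,50),(85,255,255))
def big(m):
    c,_=cv2.findContours(m,cv2.RETR_EXTERNAL,cv2.CHAIN_APPROX_NONE);return max(c,key=cv2.contourArea)
E
python3 - <<'E'
from h import *
r={}
for n in ["side","top"]:
    im=cv2.imread(f"pics/{n}0.png")[:,:,::-1].copy();c=cam(n)
    g=green(im); k=big(g); el=cv2.fitEllipse(cv2.convexHull(k)); print(n,"green",np.round(el,1) if 0 else el)
    r[n]=ray(c,el[0]); print("cap z.14",plane(c,el[0],.14).round(4))
    h=cv2.cvtColor(im,cv2.COLOR_RGB2HSV); b=cv2.inRange(h,(95,35,60),(130,255,255))
    x0,y0=((95,125) if n=="side" else (85,210)); w=np.zeros_like(b); w[y0:y0+100,x0:x0+105]=b[y0:y0+100,x0:x0+105]
    p=cv2.findNonZero(w); eh=cv2.fitEllipse(cv2.convexHull(p)); print("dish",len(p),eh,plane(c,eh[0],.016).round(4)); r[n+"d"]=ray(c,eh[0])
print(tri([r["side"],r["top"]]),tri([r["sided"],r["topd"]]))
for n,p in [("beaker",(200,147)),("stamp",(323,141)),("mould",(376,263))]: print(n,plane(cam("top"),p,.06).round(3))
E
```

```text
side green ((243.59127807617188, 180.9177703857422), (18.39836311340332, 21.902637481689453), 83.69463348388672)
cap z.14 [0.5784 0.0136 0.14  ]
dish 61 ((157.0521240234375, 169.61782836914062), (35.27808380126953, 50.69049835205078), 78.25772094726562) [0.4626 0.2796 0.016 ]
top green ((241.00946044921875, 209.48876953125), (29.022397994995117, 29.303369522094727), 79.88126373291016)
cap z.14 [0.5772 0.0203 0.14  ]
dish 220 ((132.717041015625, 259.55181884765625), (57.218387603759766, 59.54071044921875), 40.0689697265625) [0.4636 0.2846 0.016 ]
(array([0.57951335, 0.01951571, 0.13387155]), [np.float64(0.0021196064702842217), np.float64(0.002119606470284222)]) (array([0.4637385 , 0.28621088, 0.00993192]), [np.float64(0.0006580558866045926), np.float64(0.0006580558866044633)])
beaker [0.73  0.122 0.06 ]
stamp [ 0.747 -0.17   0.06 ]
mould [ 0.46  -0.289  0.06 ]
```

>>> step_arm([
  {"translation": [-0.7, -0.5, -0.05], "twist": -0.5, "gripper": 87},
  {"translation": [-1.4, -1.0, -0.1], "twist": -1, "gripper": 70},
  {"translation": [-2.1, -1.5, -0.15], "twist": -1.5, "gripper": 60},
  {"translation": [-2.8, -2.0, -0.2], "twist": -2, "gripper": 50},
  {"translation": [-3.5, -2.5, -0.25], "twist": -2.5, "gripper": 46},
])

```text
time: 0.78
tool_pos: [0.3631, 0.3378, 0.2376]
orientation: [-0.0, 0.081, 0.997, -0.0]
contact_force: [0.4, 0.7, 0.1]
grip_width: 0.577
grip_force: 0.0
```

```bash
cat >> h.py <<'E'
def goto(xyz,yaw=None):
    """shift in tool units and twist units from the measured pose; yaw = world angle (deg) of tool y"""
    s=manip.read_state();R=rot(s["orientation"]);y=np.degrees(np.arctan2(R[1,1],R[0,1]))
    print("pos",np.round(s["tool_pos"],4),"yaw",y.round(2),"tilt",np.round(R[2],3),"j",np.round(s["joints"],2),"t",s["time"])
    print("units",(R.T@(np.array(xyz)-s["tool_pos"])/.06).round(3),"twist",None if yaw is None else (-(yaw-y)/5).round(2))
E
python3 -c "
from h import *
goto([.577,.02,.25],90)"
```

```text
pos [0.3631 0.3378 0.2376] yaw 80.72 tilt [ 0. -0. -1.] j [ 0.61  0.19  1.71 -0.    1.24 -0.8 ] t 0.775
units [-4.373 -4.653 -0.206] twist -1.86
```

>>> step_arm([
  {"translation": [-0.5, -0.55, -0.02], "twist": -0.4, "gripper": 46},
  {"translation": [-1.1, -1.15, -0.05], "twist": -0.8, "gripper": 46},
  {"translation": [-1.7, -1.8, -0.1], "twist": -1.2, "gripper": 46},
  {"translation": [-2.3, -2.45, -0.15], "twist": -1.6, "gripper": 46},
  {"translation": [-2.9, -3.1, -0.2], "twist": -1.86, "gripper": 46},
])

```text
time: 1.4
tool_pos: [0.5045, 0.1259, 0.2496]
orientation: [-0.0, 0.0, 1.0, 0.0]
contact_force: [0.6, 0.2, 0.4]
grip_width: 0.524
grip_force: 0.0
```

```bash
python3 -c "
from h import *
goto([.577,.02,.25],90)"
```

```text
pos [0.5045 0.1259 0.2496] yaw 89.97 tilt [ 0.  0. -1.] j [ 0.11  0.22  1.64  0.    1.28 -1.46] t 1.4
units [-1.209 -1.764 -0.006] twist -0.01
```

>>> step_arm([
  {"translation": [-0.5, -0.7, 0], "twist": 0, "gripper": 46},
  {"translation": [-0.9, -1.35, 0], "twist": 0, "gripper": 46},
  {"translation": [-1.2, -1.76, 0], "twist": 0, "gripper": 46},
  {"translation": [-1.2, -1.76, 0], "twist": 0, "gripper": 46},
  {"translation": [-1.2, -1.76, 0], "twist": 0, "gripper": 46},
])

```text
time: 2.02
tool_pos: [0.575, 0.0224, 0.2493]
orientation: [-0.001, 0.001, 1.0, 0.0]
contact_force: [0.8, -0.5, 0.2]
grip_width: 0.524
grip_force: 0.0
```

Run:
```python
from h import *
import json
s=manip.read_state();im=manip.camera("wrist");cv2.imwrite("pics/w1.png",im[:,:,::-1])
json.dump({k:np.array(s[k]).tolist() for k in("tool_pos","orientation")},open("w1.json","w"))
goto([.577,.02,.25],90)
c=cam("wrist",s);x,y=map(int,proj(c,[.577,.02,.14]));print(x,y)
cv2.imwrite("pics/w1c.png",cv2.resize(im[max(0,y-100):y+100,max(0,x-130):x+130,::-1],None,fx=3,fy=3,interpolation=cv2.INTER_CUBIC))
```

```text
pos [0.5748 0.0227 0.2494] yaw 89.96 tilt [ 0.001  0.    -1.   ] j [-0.08  0.3   1.53  0.    1.31 -1.65] t 2.075
units [-0.036 -0.045 -0.01 ] twist -0.01
251 187
```

View pics/w1c.png

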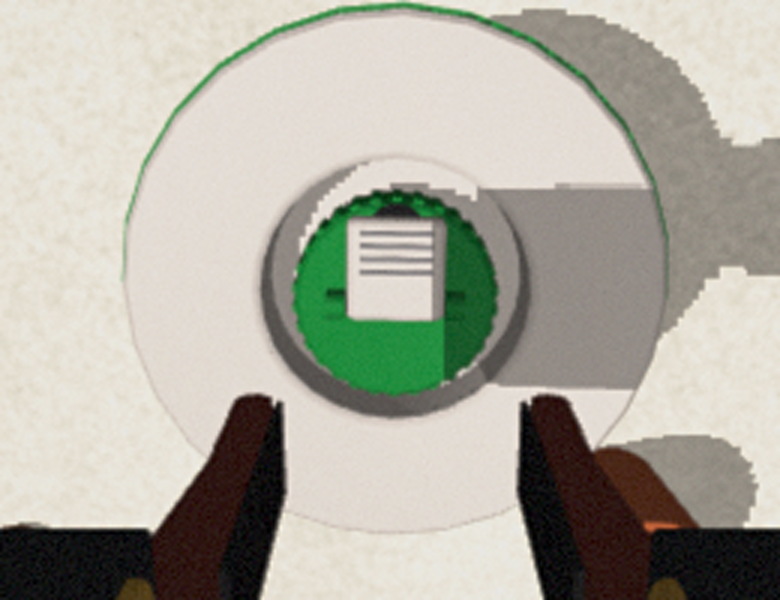

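The crop shows the cap centred at about (396,292), the white tab from (346,218) to (443,320) pointing up-image, the hinge lugs at (335,300) and (455,300), and a dark notch under the tab end at (397,210). So the cap yaw is about 0. Next is a second wrist view for heights.

>>> step_arm([
  {"translation": [0.4, 0, 0.2], "twist": 0, "gripper": 46},
  {"translation": [0.8, -0.05, 0.4], "twist": 0, "gripper": 46},
  {"translation": [0.8, -0.05, 0.4], "twist": 0, "gripper": 46},
  {"translation": [0.8, -0.05, 0.4], "twist": 0, "gripper": 44},
  {"translation": [0.8, -0.05, 0.4], "twist": 0, "gripper": 44},
])

```text
time: 2.7
tool_pos: [0.5292, 0.0191, 0.2264]
orientation: [0.001, 0.0, 1.0, -0.0]
contact_force: [0.3, -1.1, -0.8]
grip_width: 0.502
grip_force: 0.0
```

```bash
cat >> h.py <<'E'
def tabmeas(im):
    k=big(cv2.morphologyEx(green(im),cv2.MORPH_OPEN,np.ones((3,3)))) if 0 else None
    g=green(im);n,l,st,ce=cv2.connectedComponentsWithStats(cv2.morphologyEx(g,cv2.MORPH_OPEN,np.ones((3,3),np.uint8)))
    m=np.isin(l,[i for i in range(1,n) if st[i,4]>40 and np.hypot(*(ce[i]-ce[1+np.argmax(st[1:,4])]))<60]).astype(np.uint8)
    hull=cv2.convexHull(cv2.findNonZero(m));el=cv2.fitEllipse(hull)
    ins=cv2.fillConvexPoly(np.zeros_like(g),hull,255)
    h=cv2.cvtColor(im,cv2.COLOR_RGB2HSV);w=cv2.inRange(h,(0,0,70),(180,70,255))&ins
    w=cv2.morphologyEx(w,cv2.MORPH_OPEN,np.ones((5,5),np.uint8))
    return el,cv2.boxPoints(cv2.minAreaRect(big(w)))
E
python3 - <<'E'
from h import *
import json
s2=manip.read_state();im2=manip.camera("wrist");cv2.imwrite("pics/w2.png",im2[:,:,::-1])
s1=json.load(open("w1.json"));im1=cv2.imread("pics/w1.png")[:,:,::-1].copy()
E=[];B=[]
for s,im in((s1,im1),(s2,im2)):
    c=cam("wrist",s);el,b=tabmeas(im);print("ellipse",el);b=b[np.lexsort((b[:,0]>b.mean(0)[0],b[:,1]>b.mean(0)[1]))]
    E.append(ray(c,el[0]));B.append([ray(c,p) for p in b])
    P=np.array([plane(c,p,.149) for p in b]);print("tab px",b.round(1).tolist());print(P.round(4).tolist())
    print("len",np.linalg.norm(P[0]-P[2]),"wid",np.linalg.norm(P[0]-P[1]),"cap@.14",plane(c,el[0],.14).round(4))
print("cap tri",tri(E))
for i in range(4):print("corner",tri([B[0][i],B[1][i]]))
goto([.557,.02,.17],90)
E
```

```text
ellipse ((252.04348754882812, 184.66287231445312), (66.85479736328125, 67.21849822998047), 28.17232322692871)
tab px [[236.0, 159.0], [269.0, 159.0], [236.0, 193.0], [269.0, 193.0]]
[[0.5481, 0.0064, 0.149], [0.5481, 0.0355, 0.149], [0.5797, 0.0058, 0.149], [0.5797, 0.0359, 0.149]]
len 0.031565701903310754 wid 0.029159872921314483 cap@.14 [0.5744 0.0204 0.14  ]
ellipse ((255.64352416992188, 237.69894409179688), (68.9598617553711, 69.91671752929688), 106.36565399169922)
tab px [[239.0, 215.0], [273.0, 215.0], [239.0, 249.0], [273.0, 249.0]]
[[0.5465, 0.0061, 0.149], [0.5465, 0.0351, 0.149], [0.5788, 0.0056, 0.149], [0.5789, 0.0356, 0.149]]
len 0.03232546217398655 wid 0.028994875564647825 cap@.14 [0.5723 0.0203 0.14  ]
cap tri (array([0.57728272, 0.02032498, 0.13006937]), [np.float64(1.3081038476497649e-05), np.float64(1.3081038476496615e-05)])
corner (array([0.54965867, 0.00577126, 0.1412867 ]), [np.float64(0.00013233432828080451), np.float64(0.00013233432828081622)])
corner (array([0.54975753, 0.0357562 , 0.14111705]), [np.float64(0.0001749622694302648), np.float64(0.0001749622694302573)])
corner (array([0.5808698 , 0.00543406, 0.14524612]), [np.float64(9.76354466908344e-05), np.float64(9.763544669083246e-05)])
corner (array([0.58098248, 0.03599535, 0.14509888]), [np.float64(0.00012604699151526282), np.float64(0.00012604699151524376)])
pos [0.529  0.019  0.2262] yaw 89.94 tilt [-0.002 -0.    -1.   ] j [-0.09  0.25  1.66 -0.    1.23 -1.66] t 2.75
units [-0.465  0.017  0.938] twist -0.01
```

>>> step_arm([
  {"translation": [-0.25, 0.01, 0.45], "twist": 0, "gripper": 42},
  {"translation": [-0.45, 0.025, 0.9], "twist": 0, "gripper": 42},
  {"translation": [-0.45, 0.025, 0.94], "twist": 0, "gripper": 42},
  {"translation": [-0.45, 0.025, 0.94], "twist": 0, "gripper": 42},
  {"translation": [-0.45, 0.025, 0.94], "twist": 0, "gripper": 42},
])

```text
time: 3.38
tool_pos: [0.5552, 0.0202, 0.1704]
orientation: [0.001, 0.001, 1.0, -0.0]
contact_force: [-0.5, 0.3, 0.8]
grip_width: 0.483
grip_force: 0.0
```

Run:
```python
from h import *
goto([.556,.0206,.1435],90)
s=manip.read_state();im=manip.camera("wrist");cv2.imwrite("pics/w3.png",im[:,:,::-1])
c=cam("wrist",s);el,b=tabmeas(im);print(el,b.round(1).tolist(),[plane(c,p,.149).round(4).tolist() for p in b])
```

```text
pos [0.5552 0.0202 0.1704] yaw 89.93 tilt [-0.001 -0.    -1.   ] j [-0.09  0.35  1.67 -0.    1.12 -1.66] t 3.375
units [-0.013  0.006  0.448] twist -0.01
((254.53504943847656, 239.63345336914062), (88.5179214477539, 89.75597381591797), 89.8348159790039) [[233.0, 211.0], [277.0, 211.0], [277.0, 256.0], [233.0, 256.0]] [[0.5468, 0.0065, 0.149], [0.5468, 0.0351, 0.149], [0.5797, 0.0357, 0.149], [0.5796, 0.0058, 0.149]]
```

View pics/w3.png

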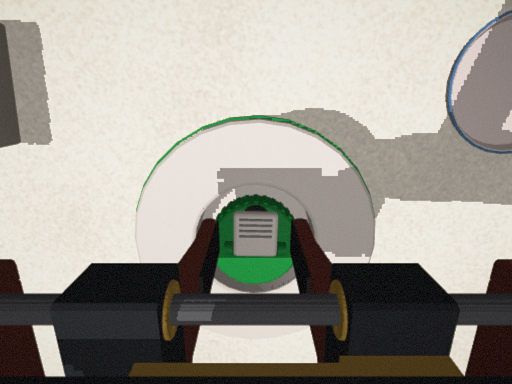

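The fingertips, at about (212,222) and (296,222), straddle the tab evenly, which spans (233–277, 211–256). Descending now.

>>> step_arm([
  {"translation": [0, 0, 0.2], "twist": 0, "gripper": 42},
  {"translation": [-0.01, 0.005, 0.4], "twist": 0, "gripper": 42},
  {"translation": [-0.01, 0.005, 0.45], "twist": 0, "gripper": 42},
  {"translation": [-0.01, 0.005, 0.45], "twist": 0, "gripper": 36},
  {"translation": [-0.01, 0.005, 0.45], "twist": 0, "gripper": 34},
])

```text
time: 4.05
tool_pos: [0.5556, 0.0206, 0.1424]
orientation: [0.0, 0.001, 1.0, -0.0]
contact_force: [0.1, -0.2, -0.2]
grip_width: 0.386
grip_force: 0.0
```

>>> step_arm([
  {"translation": [0, 0, 0], "twist": 0, "gripper": 30},
  {"translation": [0, 0, 0], "twist": 0, "gripper": 28},
  {"translation": [0, 0, 0], "twist": 0, "gripper": 26},
  {"translation": [0, 0, 0], "twist": 0, "gripper": 26},
  {"translation": [0, 0, 0], "twist": 0, "gripper": 26},
], squeeze=4)

```text
time: 4.68
tool_pos: [0.5556, 0.0207, 0.1424]
orientation: [0.0, 0.001, 1.0, 0.0]
contact_force: [-0.3, 1.4, 1.5]
grip_width: 0.344
grip_force: 4.0
```

>>> step_arm([
  {"translation": [-0.005, 0, -0.056], "twist": 0, "gripper": 26},
  {"translation": [-0.02, 0, -0.11], "twist": 0, "gripper": 26},
  {"translation": [-0.043, 0, -0.162], "twist": 0, "gripper": 26},
  {"translation": [-0.076, 0, -0.208], "twist": 0, "gripper": 26},
  {"translation": [-0.095, 0, -0.229], "twist": 0, "gripper": 26},
])

```text
time: 5.3
tool_pos: [0.5607, 0.0207, 0.1561]
orientation: [-0.0, 0.001, 1.0, 0.0]
contact_force: [-2.6, 1.8, 0.3]
grip_width: 0.341
grip_force: 4.0
```

Run:
```python
from h import *
goto([.575,.0206,.162],90);s=manip.read_state();print(np.round(s["contact_force"],2),np.round(s["torque"],3))
im=manip.camera("wrist");cv2.imwrite("pics/w4.png",im[:,:,::-1])
cv2.imwrite("pics/w4c.png",cv2.resize(im[150:330,160:360,::-1],None,fx=3,fy=3))
```

```text
pos [0.5607 0.0207 0.1561] yaw 89.93 tilt [ 0.001  0.    -1.   ] j [-0.09  0.37  1.67 -0.    1.1  -1.66] t 5.3
units [-0.238 -0.001 -0.098] twist -0.01
[-2.57  1.78  0.28] [ 0.319  0.387 -0.025]
```

View pics/w4c.png

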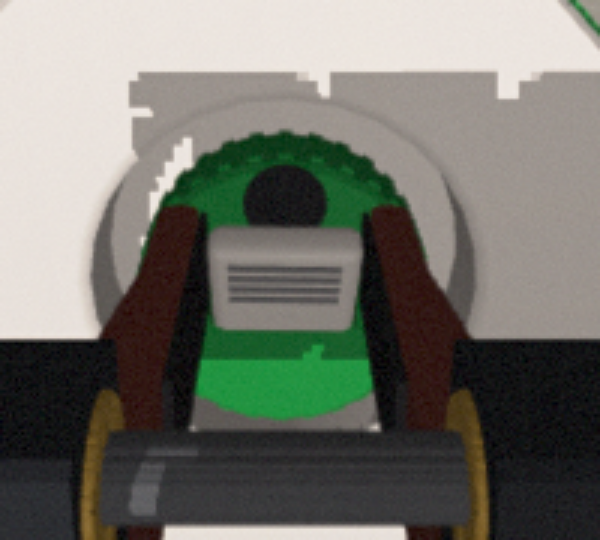

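The tab is raised about 45° and still gripped: free-end edge at (285,235), notch exposed at (285,203). Continuing the arc.

>>> step_arm([
  {"translation": [-0.043, 0, -0.036], "twist": 0, "gripper": 26},
  {"translation": [-0.092, 0, -0.064], "twist": 0, "gripper": 26},
  {"translation": [-0.145, 0, -0.083], "twist": 0, "gripper": 26},
  {"translation": [-0.2, 0, -0.093], "twist": 0, "gripper": 26},
  {"translation": [-0.265, 0, -0.095], "twist": 0, "gripper": 26},
])

```text
time: 5.98
tool_pos: [0.5775, 0.0205, 0.162]
orientation: [0.0, 0.001, 1.0, -0.0]
contact_force: [-2.0, 0.9, 3.5]
grip_width: 0.342
grip_force: 4.0
```

Run:
```python
from h import *
goto([.575,.0206,.162],90);s=manip.read_state();print(np.round(s["contact_force"],2),np.round(s["torque"],3))
im=manip.camera("side");cv2.imwrite("pics/s5.png",im[:,:,::-1])
a=manip.camera("wrist")
cv2.imwrite("pics/c5.png",np.hstack([cv2.resize(im[140:220,200:290,::-1],(450,400),interpolation=cv2.INTER_CUBIC),cv2.resize(a[150:310,160:300,::-1],(350,400))]))
```

```text
pos [0.5775 0.0205 0.162 ] yaw 89.93 tilt [-0.001 -0.    -1.   ] j [-0.08  0.39  1.63 -0.    1.12 -1.65] t 5.975
units [ 0.042  0.002 -0.001] twist -0.01
[-1.99  0.91  3.45] [ 0.256  0.452 -0.018]
```

View pics/c5.png

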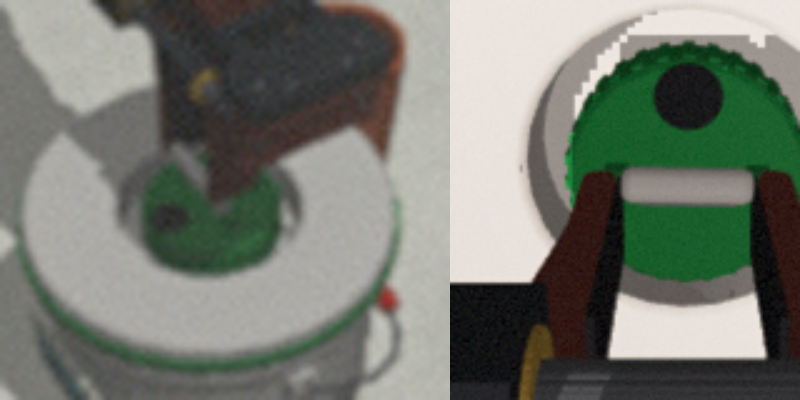

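The tab now shows only as a thin strip (rows about 217–233 in the wrist image) next to the lugs. I'll check the angle by projecting the edges.

Run:
```python
from h import *
s=manip.read_state();im=manip.camera("wrist");c=cam("wrist",s)
g=cv2.cvtColor(im,cv2.COLOR_RGB2HSV)
col=g[205:245,228].tolist();print([(205+i,*v) for i,v in enumerate(col)])
for a in (60,70,75,80,85,90):
    f=np.radians(a);u=np.array([-np.cos(f),0,np.sin(f)]);n=np.array([np.sin(f),0,np.cos(f)]) # n = top-face normal
    H=np.array([.575,.0206,.1445]);row=lambda l,t:round(proj(c,H+u*l+n*t)[1],1)
    print(a,"end top/bot",row(.028,.004),row(.028,-.004),"root top/bot",row(-.004,.004),row(-.004,-.004),"hinge",row(0,0))
```

```text
[(205, 69, 199, 95), (206, 67, 174, 95), (207, 68, 189, 96), (208, 68, 178, 99), (209, 67, 171, 97), (210, 69, 207, 91), (211, 66, 184, 93), (212, 68, 197, 92), (213, 69, 216, 92), (214, 67, 193, 90), (215, 70, 206, 67), (216, 68, 207, 58), (217, 68, 200, 60), (218, 66, 152, 67), (219, 66, 116, 68), (220, 55, 51, 65), (221, 10, 26, 60), (222, 20, 12, 64), (223, 12, 17, 74), (224, 15, 14, 71), (225, 9, 25, 72), (226, 23, 32, 72), (227, 30, 8, 62), (228, 8, 19, 53), (229, 36, 53, 24), (230, 85, 109, 28), (231, 69, 188, 23), (232, 90, 120, 17), (233, 43, 74, 24), (234, 60, 14, 18), (235, 53, 85, 27), (236, 26, 78, 23), (237, 70, 67, 23), (238, 47, 177, 13), (239, 150, 10, 25), (240, 30, 20, 25), (241, 70, 51, 15), (242, 135, 57, 9), (243, 75, 43, 12), (244, 8, 44, 23)]
60 end top/bot 222.1 207.7 root top/bot 227.6 215.4 hinge 220.8
70 end top/bot 231.1 216.5 root top/bot 226.6 214.3 hinge 220.8
75 end top/bot 235.5 221.0 root top/bot 226.0 213.8 hinge 220.8
80 end top/bot 239.7 225.5 root top/bot 225.4 213.4 hinge 220.8
85 end top/bot 243.7 230.0 root top/bot 224.7 213.0 hinge 220.8
90 end top/bot 247.5 234.4 root top/bot 224.0 212.7 hinge 220.8
```

Run:
```python
from h import *
im=manip.camera("wrist");g=cv2.cvtColor(im,cv2.COLOR_RGB2HSV)
m=np.median(g[205:260,245:266],axis=1).astype(int)
print([(205+i,int(v[0]),int(v[1]),int(v[2])) for i,v in enumerate(m)])
```

```text
[(205, 68, 189, 96), (206, 68, 185, 96), (207, 68, 190, 96), (208, 68, 191, 95), (209, 68, 186, 96), (210, 69, 200, 95), (211, 68, 183, 96), (212, 68, 188, 96), (213, 68, 184, 95), (214, 68, 189, 95), (215, 68, 191, 95), (216, 66, 156, 94), (217, 53, 40, 90), (218, 10, 21, 108), (219, 11, 22, 120), (220, 14, 21, 129), (221, 14, 22, 141), (222, 13, 23, 145), (223, 14, 21, 145), (224, 14, 23, 149), (225, 13, 22, 151), (226, 13, 23, 153), (227, 13, 22, 154), (228, 14, 22, 150), (229, 14, 22, 148), (230, 12, 23, 140), (231, 18, 14, 100), (232, 66, 57, 89), (233, 67, 184, 93), (234, 68, 193, 95), (235, 68, 194, 93), (236, 69, 191, 95), (237, 68, 190, 94), (238, 68, 188, 94), (239, 68, 191, 95), (240, 69, 189, 93), (241, 68, 191, 94), (242, 68, 189, 93), (243, 68, 191, 95), (244, 68, 193, 94), (245, 68, 193, 94), (246, 68, 194, 93), (247, 68, 196, 94), (248, 68, 195, 94), (249, 68, 189, 94), (250, 68, 193, 93), (251, 68, 189, 95), (252, 68, 186, 94), (253, 68, 191, 95), (254, 68, 189, 94), (255, 68, 194, 94), (256, 68, 193, 93), (257, 68, 191, 93), (258, 68, 190, 93), (259, 68, 195, 93)]
```

The strip matches a tab angle of about 70°, so the grip slipped slightly. Closing across its thickness will bring it upright, so I'll release, rise and turn the tool 90°.

>>> step_arm([
  {"translation": [0, 0, 0], "twist": 0, "gripper": 40},
  {"translation": [0, 0, 0], "twist": 0, "gripper": 44},
  {"translation": [0, 0, 0], "twist": 0, "gripper": 46},
  {"translation": [0, 0, -0.3], "twist": 0, "gripper": 46},
  {"translation": [0.04, 0, -0.7], "twist": 1, "gripper": 46},
])

```text
time: 6.8
tool_pos: [0.574, 0.0205, 0.2034]
orientation: [-0.001, 0.045, 0.999, -0.0]
contact_force: [1.0, 0.3, -0.5]
grip_width: 0.524
grip_force: 0.0
```

>>> step_arm([
  {"translation": [0, 0, 0], "twist": 2, "gripper": 46},
  {"translation": [0, 0, 0], "twist": 4, "gripper": 46},
  {"translation": [0, 0, 0], "twist": 6, "gripper": 46},
  {"translation": [0, 0, 0], "twist": 8, "gripper": 46},
  {"translation": [0, 0, 0], "twist": 10, "gripper": 46},
])

```text
time: 7.42
tool_pos: [0.5745, 0.0205, 0.2036]
orientation: [0.0, 0.465, 0.885, -0.0]
contact_force: [0.3, -0.1, -0.1]
grip_width: 0.521
grip_force: 0.0
```

>>> step_arm([
  {"translation": [0, 0, 0], "twist": 2, "gripper": 46},
  {"translation": [0, 0, 0], "twist": 4, "gripper": 46},
  {"translation": [0, 0, 0], "twist": 6, "gripper": 46},
  {"translation": [0, 0, 0], "twist": 7, "gripper": 46},
  {"translation": [0, 0, 0], "twist": 7, "gripper": 46},
])

```text
time: 8.05
tool_pos: [0.5745, 0.0205, 0.2036]
orientation: [0.0, 0.707, 0.707, -0.0]
contact_force: [-0.4, -0.2, 0.2]
grip_width: 0.524
grip_force: 0.0
```

Run:
```python
from h import *
goto([.575,.0206,.149],0);s=manip.read_state()
im=manip.camera("wrist");c=cam("wrist",s);cv2.imwrite("pics/w6.png",im[:,:,::-1])
x,y=map(int,proj(c,[.575,.0206,.15]));x0,y0=max(0,x-90),max(0,y-75);print("origin",x0,y0,"hinge",proj(c,[.575,.0206,.1445]),"capc",proj(c,[.575,.0206,.14]))
cv2.imwrite("pics/w6c.png",cv2.resize(im[y0:y0+150,x0:x0+180,::-1],None,fx=4,fy=4,interpolation=cv2.INTER_CUBIC))
```

```text
pos [0.5745 0.0205 0.2036] yaw -0.02 tilt [-0. -0. -1.] j [-0.08  0.34  1.59 -0.    1.21 -0.08] t 8.05
units [0.002 0.008 0.911] twist -0.0
origin 166 129 hinge (np.float64(256.23008449062485), np.float64(202.26026972502765)) capc (np.float64(256.20124656321144), np.float64(200.33526545209577))
```

View pics/w6c.png

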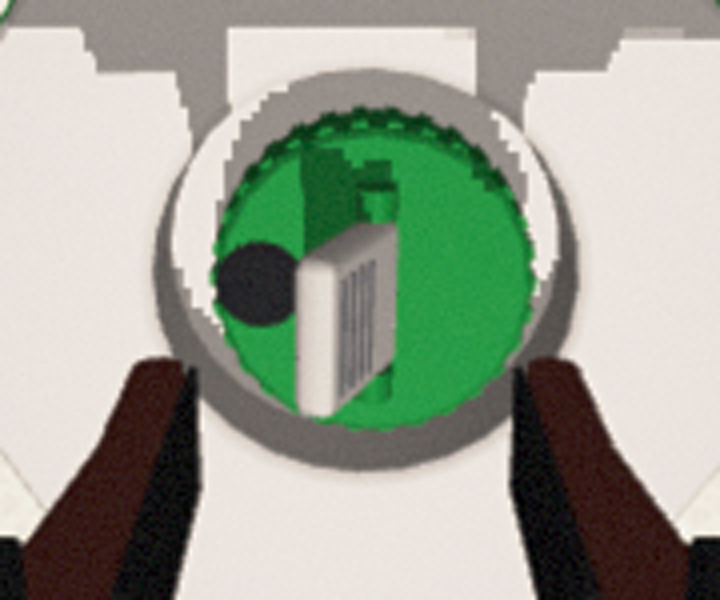

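The crop shows the tab leaning left (-x) at about 65–70°, with the hinge lugs at (378,200) and (378,385) and the notch at (258,283). The finger midpoint is at column 355, so the hinge lies a few mm in +x from the tool axis. I'll measure that.

Run:
```python
from h import *
s=manip.read_state();im=manip.camera("wrist");c=cam("wrist",s)
el,b=tabmeas(im);print(el,plane(c,el[0],.138).round(4))
k=cv2.convexHull(cv2.findNonZero(cv2.morphologyEx(green(im)[120:260,190:330],cv2.MORPH_OPEN,np.ones((3,3),np.uint8))))[:,0]+[190,120]
print("ext",k.min(0),k.max(0),plane(c,(k[:,0].min()/2+k[:,0].max()/2,el[0][1]),.139).round(4))
for p in((260.5,179),(260.5,225)):print("lug",plane(c,p,.146).round(4))
# well in lid: hue-less; tool axis column at z=.146
print("axis",proj(c,[s["tool_pos"][0],s["tool_pos"][1],.146]))
```

```text
((259.0227966308594, 196.43797302246094), (79.34566497802734, 80.07759094238281), 127.33365631103516) [0.5772 0.0232 0.138 ]
ext [220 157] [298 236] [0.5772 0.0235 0.139 ]
lug [0.5782 0.0398 0.146 ]
lug [0.5784 0.0021 0.146 ]
axis (np.float64(255.6153778496066), np.float64(203.04353321025235))
```

>>> step_arm([
  {"translation": [0, 0.053, 0.3], "twist": 0, "gripper": 46},
  {"translation": [0, 0.053, 0.7], "twist": 0, "gripper": 46},
  {"translation": [0, 0.053, 0.91], "twist": 0, "gripper": 46},
  {"translation": [0, 0.053, 0.91], "twist": 0, "gripper": 46},
  {"translation": [0, 0.053, 0.91], "twist": 0, "gripper": 40},
])

```text
time: 8.78
tool_pos: [0.5782, 0.0205, 0.1494]
orientation: [0.0, 0.708, 0.707, 0.0]
contact_force: [-0.1, 0.1, -0.3]
grip_width: 0.467
grip_force: 0.0
```

>>> step_arm([
  {"translation": [0, 0, 0], "twist": 0, "gripper": 30},
  {"translation": [0, 0, 0], "twist": 0, "gripper": 20},
  {"translation": [0, 0, 0], "twist": 0, "gripper": 10},
  {"translation": [0, 0, 0], "twist": 0, "gripper": 4},
  {"translation": [0, 0, 0], "twist": 0, "gripper": 4},
], squeeze=4)

```text
time: 9.4
tool_pos: [0.5782, 0.0206, 0.1493]
orientation: [0.0, 0.708, 0.707, 0.0]
contact_force: [0.8, -0.3, 0.8]
grip_width: 0.093
grip_force: 4.0
```

>>> step_arm([
  {"translation": [0, 0, 0], "twist": 0, "gripper": 4},
  {"translation": [0, 0, 0], "twist": 0, "gripper": 4},
  {"translation": [0, 0, 0], "twist": 0, "gripper": 4},
  {"translation": [0, 0, 0], "twist": 0, "gripper": 4},
  {"translation": [0, 0, 0], "twist": 0, "gripper": 4},
])

```text
time: 10.02
tool_pos: [0.5781, 0.0205, 0.1493]
orientation: [0.0, 0.708, 0.707, 0.0]
contact_force: [2.3, 0.5, 2.0]
grip_width: 0.093
grip_force: 4.0
```

Run:
```python
from h import *
goto([.5777,.0205,.149],0);s=manip.read_state();print(s["grip_width"]*88,s["grip_force"],np.round(s["contact_force"],2),np.round(s["torque"],3))
im=manip.camera("wrist")
cv2.imwrite("pics/w7c.png",cv2.resize(im[170:320,160:360,::-1],None,fx=4,fy=4,interpolation=cv2.INTER_CUBIC))
```

```text
pos [0.5781 0.0205 0.1493] yaw -0.08 tilt [-0.     0.001 -1.   ] j [-0.08  0.4   1.64 -0.    1.1  -0.08] t 10.025
units [-0.    -0.006  0.004] twist -0.02
8.196976966149359 4.000488147139549 [2.28 0.47 2.03] [-0.031 -0.226 -0.108]
```

View pics/w7c.png

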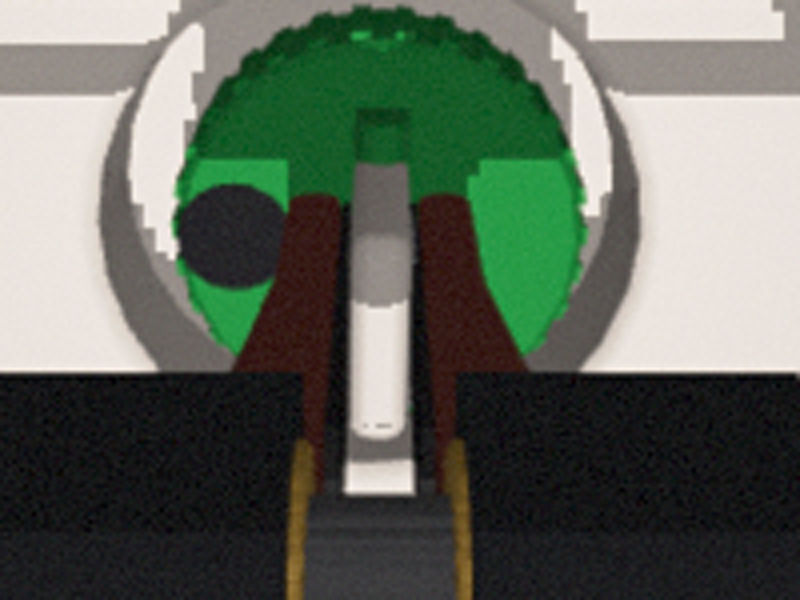

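The tab is now upright between the pads: plate edge-on at column 380, opening 8.2 mm, which matches its thickness. I'll tighten and check the loads.

>>> step_arm([
  {"translation": [0, 0, 0], "twist": 0, "gripper": 4},
  {"translation": [0, 0, 0], "twist": 0, "gripper": 4},
  {"translation": [0, 0, 0], "twist": 0, "gripper": 4},
  {"translation": [0, 0, 0], "twist": 0, "gripper": 4},
  {"translation": [0, 0, 0], "twist": 0, "gripper": 4},
], squeeze=45)

```text
time: 10.7
tool_pos: [0.5781, 0.0206, 0.1493]
orientation: [0.0, 0.708, 0.707, 0.0]
contact_force: [2.5, 0.3, 4.9]
grip_width: 0.09
grip_force: 45.0
```

```bash
cat >> h.py <<'E'
def loads():
    import time
    s=manip.read_state();R=rot(s["orientation"]);y=np.degrees(np.arctan2(R[1,1],R[0,1]))
    print("yaw",y.round(2),"pos",np.round(s["tool_pos"],4),"w",round(s["grip_width"]*88,2),"F",np.round(s["contact_force"],2),"T",np.round(s["torque"],3),"j6",round(s["joints"][5],3),"e6",np.round(s["joint_efforts"][5],3),"t",s["time"])
E
python3 -c "
from h import *
loads()"
```

```text
yaw -0.07 pos [0.5781 0.0206 0.1493] w 7.89 F [2.47 0.29 4.93] T [ 0.04  -0.295 -0.041] j6 -0.082 e6 0.025 t 10.7
```

>>> step_arm([
  {"translation": [0, 0, -0.003], "twist": -0.6, "gripper": 4},
  {"translation": [0, 0, -0.005], "twist": -1.2, "gripper": 4},
  {"translation": [0, 0, -0.008], "twist": -1.8, "gripper": 4},
  {"translation": [0, 0, -0.01], "twist": -2.4, "gripper": 4},
  {"translation": [0, 0, -0.013], "twist": -3, "gripper": 4},
])

```text
time: 11.32
tool_pos: [0.5774, 0.0207, 0.1498]
orientation: [-0.0, 0.609, 0.793, -0.0]
contact_force: [1.4, 1.5, 4.2]
grip_width: 0.087
grip_force: 45.0
```

```bash
python3 -c "
from h import *
loads()"
```

```text
yaw 15.01 pos [0.5774 0.0207 0.1498] w 7.67 F [1.4  1.47 4.24] T [ 0.043 -0.127 -0.067] j6 -0.346 e6 0.48 t 11.325
```

>>> step_arm([
  {"translation": [0, 0, -0.004], "twist": -0.9, "gripper": 4},
  {"translation": [0, 0, -0.008], "twist": -1.8, "gripper": 4},
  {"translation": [0, 0, -0.012], "twist": -2.7, "gripper": 4},
  {"translation": [0, 0, -0.016], "twist": -3.6, "gripper": 4},
  {"translation": [0, 0, -0.019], "twist": -4.4, "gripper": 4},
])

```text
time: 11.95
tool_pos: [0.5766, 0.0206, 0.1506]
orientation: [-0.001, 0.446, 0.895, -0.001]
contact_force: [0.3, -0.0, 2.8]
grip_width: 0.09
grip_force: 45.0
```

```bash
python3 -c "
from h import *
loads()
im=manip.camera('wrist');cv2.imwrite('pics/w8.png',im[:,:,::-1])
loads()"
```

```text
yaw 37.06 pos [0.5766 0.0206 0.1506] w 7.92 F [ 0.27 -0.02  2.79] T [-0.023 -0.004  0.051] j6 -0.731 e6 0.686 t 11.95
yaw 37.21 pos [0.5766 0.0206 0.1506] w 7.68 F [-0.3  -1.16  2.3 ] T [-0.032  0.013  0.018] j6 -0.733 e6 0.221 t 12.0
```

>>> step_arm([
  {"translation": [0, 0, -0.003], "twist": -0.7, "gripper": 4},
  {"translation": [0, 0, -0.006], "twist": -1.4, "gripper": 4},
  {"translation": [0, 0, -0.009], "twist": -2.1, "gripper": 4},
  {"translation": [0, 0, -0.011], "twist": -2.6, "gripper": 4},
  {"translation": [0, 0, -0.011], "twist": -2.6, "gripper": 4},
])

```text
time: 12.62
tool_pos: [0.5765, 0.0206, 0.1509]
orientation: [-0.001, 0.343, 0.939, -0.0]
contact_force: [-0.7, -0.8, -1.0]
grip_width: 0.084
grip_force: 45.0
```

```bash
python3 -c "
from h import *
loads()
im=manip.camera('wrist')
loads()"
```

```text
yaw 49.86 pos [0.5765 0.0206 0.1509] w 7.41 F [-0.68 -0.76 -1.02] T [-0.009  0.071  0.032] j6 -0.954 e6 -0.243 t 12.625
yaw 49.84 pos [0.5766 0.0206 0.1509] w 7.67 F [-0.15  0.6  -0.16] T [-0.021 -0.026  0.019] j6 -0.954 e6 -0.075 t 12.675
```

>>> step_arm([
  {"translation": [0, 0, 0], "twist": 0, "gripper": 4},
  {"translation": [0, 0, -0.001], "twist": -0.2, "gripper": 4},
  {"translation": [0, 0, -0.002], "twist": -0.4, "gripper": 4},
  {"translation": [0, 0, -0.003], "twist": -0.6, "gripper": 4},
  {"translation": [0, 0, -0.0035], "twist": -0.8, "gripper": 4},
], squeeze=9)

```text
time: 13.3
tool_pos: [0.5777, 0.0206, 0.1517]
orientation: [-0.0, 0.309, 0.951, -0.0]
contact_force: [0.0, 0.1, -2.4]
grip_width: 0.093
grip_force: 9.0
```

```bash
cat >> h.py <<'E'
def mean(n=4):
    T=[];F=[];e=[];w=[]
    for i in range(n):
        s=manip.read_state();T.append(s["torque"]);F.append(s["contact_force"]);e.append(s["joint_efforts"][5]);w.append(s["grip_width"]*88);manip.camera("wrist")
    R=rot(s["orientation"]);print("yaw %.2f"%np.degrees(np.arctan2(R[1,1],R[0,1])),"Tz",np.round([t[2] for t in T],3),"mean %.3f"%np.mean(T,0)[2],"F",np.mean(F,0).round(2),"e6 %.3f"%np.mean(e),"w %.2f"%np.mean(w),"pos",np.round(s["tool_pos"],4),"t",s["time"])
E
python3 -c "
from h import *
mean()"
```

```text
yaw 53.93 Tz [-0.006 -0.022 -0.011  0.007] mean -0.008 F [ 0.08 -0.08 -2.58] e6 0.006 w 8.05 pos [0.5777 0.0206 0.1518] t 13.45
```

>>> step_arm([
  {"translation": [0, 0, 0.002], "twist": -0.2, "gripper": 4},
  {"translation": [0, 0, 0.001], "twist": -0.4, "gripper": 4},
  {"translation": [0, 0, 0], "twist": -0.6, "gripper": 4},
  {"translation": [0, 0, 0], "twist": -0.8, "gripper": 4},
  {"translation": [0, 0, 0], "twist": -0.8, "gripper": 4},
])

```text
time: 14.12
tool_pos: [0.5778, 0.0205, 0.152]
orientation: [0.0, 0.276, 0.961, -0.0]
contact_force: [1.0, -0.5, -1.2]
grip_width: 0.092
grip_force: 9.0
```

```bash
python3 -c "
from h import *
mean(3)"
```

```text
yaw 57.92 Tz [ 0.003 -0.006  0.024] mean 0.007 F [ 0.74 -0.59 -1.05] e6 -0.056 w 7.97 pos [0.5778 0.0205 0.1519] t 14.225
```

>>> step_arm([
  {"translation": [0, 0, 0], "twist": -0.2, "gripper": 4},
  {"translation": [0, 0, -0.001], "twist": -0.4, "gripper": 4},
  {"translation": [0, 0, -0.002], "twist": -0.6, "gripper": 4},
  {"translation": [0, 0, -0.003], "twist": -0.8, "gripper": 4},
  {"translation": [0, 0, -0.003], "twist": -0.8, "gripper": 4},
])

```text
time: 14.9
tool_pos: [0.5777, 0.0206, 0.1521]
orientation: [-0.0, 0.242, 0.97, -0.0]
contact_force: [-0.6, 0.0, -0.8]
grip_width: 0.091
grip_force: 9.0
```

```bash
python3 -c "
from h import *
mean(3)"
```

```text
yaw 61.92 Tz [-0.039 -0.055 -0.012] mean -0.035 F [-0.38  0.12 -0.76] e6 -0.051 w 7.91 pos [0.5778 0.0206 0.1521] t 15.0
```

>>> step_arm([
  {"translation": [0, 0, 0], "twist": -0.15, "gripper": 4},
  {"translation": [0, 0, -0.001], "twist": -0.3, "gripper": 4},
  {"translation": [0, 0, -0.002], "twist": -0.45, "gripper": 4},
  {"translation": [0, 0, -0.0025], "twist": -0.6, "gripper": 4},
  {"translation": [0, 0, -0.0025], "twist": -0.6, "gripper": 4},
])

```text
time: 15.68
tool_pos: [0.5778, 0.0206, 0.1522]
orientation: [0.0, 0.217, 0.976, -0.0]
contact_force: [0.6, -0.2, -0.8]
grip_width: 0.091
grip_force: 9.0
```

```bash
python3 -c "
from h import *
mean(3)"
```

```text
yaw 64.92 Tz [-0.074 -0.004  0.015] mean -0.021 F [-0.07 -0.03 -0.38] e6 -0.039 w 7.69 pos [0.5777 0.0206 0.1522] t 15.775
```

>>> step_arm([
  {"translation": [0, 0, 0], "twist": -0.15, "gripper": 4},
  {"translation": [0, 0, -0.001], "twist": -0.3, "gripper": 4},
  {"translation": [0, 0, -0.002], "twist": -0.45, "gripper": 4},
  {"translation": [0, 0, -0.0025], "twist": -0.6, "gripper": 4},
  {"translation": [0, 0, -0.0025], "twist": -0.6, "gripper": 4},
])

```text
time: 16.45
tool_pos: [0.5772, 0.0208, 0.1522]
orientation: [-0.001, 0.191, 0.982, 0.0]
contact_force: [-3.3, 1.3, 0.8]
grip_width: 0.093
grip_force: 9.0
```

```bash
python3 -c "
from h import *
mean(4)"
```

```text
yaw 67.92 Tz [-0.036 -0.104 -0.119 -0.059] mean -0.080 F [-2.35  1.45 -0.18] e6 -0.091 w 7.95 pos [0.5773 0.0207 0.1522] t 16.6
```

>>> step_arm([
  {"translation": [0, 0, 0], "twist": -0.05, "gripper": 4},
  {"translation": [0, 0, 0], "twist": -0.1, "gripper": 4},
  {"translation": [0, 0, -0.0005], "twist": -0.15, "gripper": 4},
  {"translation": [0, 0, -0.0008], "twist": -0.2, "gripper": 4},
  {"translation": [0, 0, -0.0008], "twist": -0.2, "gripper": 4},
])

```text
time: 17.27
tool_pos: [0.5776, 0.0205, 0.1523]
orientation: [-0.0, 0.183, 0.983, -0.0]
contact_force: [-3.2, 0.3, -1.9]
grip_width: 0.088
grip_force: 9.0
```

```bash
python3 -c "
from h import *
mean(4)"
```

```text
yaw 68.92 Tz [-0.148 -0.168 -0.145 -0.192] mean -0.163 F [-3.15  0.5  -0.73] e6 -0.151 w 7.97 pos [0.5776 0.0205 0.1523] t 17.425
```

The stop is reached: Tz rose to -0.16 Nm at a yaw of about 69°. I'll back off 1.5° to relieve it, firm the grip and lift gently.

>>> step_arm([
  {"translation": [0, 0, 0], "twist": 0.15, "gripper": 4},
  {"translation": [0, 0, 0], "twist": 0.3, "gripper": 4},
  {"translation": [0, 0, 0], "twist": 0.3, "gripper": 4},
  {"translation": [0, 0, 0], "twist": 0.3, "gripper": 4},
  {"translation": [0, 0, 0], "twist": 0.3, "gripper": 4},
], squeeze=15)

```text
time: 18.1
tool_pos: [0.5778, 0.0205, 0.1525]
orientation: [0.0, 0.196, 0.981, -0.0]
contact_force: [-2.7, 1.7, -0.4]
grip_width: 0.092
grip_force: 15.0
```

```bash
python3 -c "
from h import *
mean(4)"
```

```text
yaw 67.43 Tz [-0.129 -0.046 -0.006 -0.041] mean -0.055 F [-2.92  0.94 -1.1 ] e6 -0.062 w 8.08 pos [0.5778 0.0205 0.1524] t 18.25
```

>>> step_arm([
  {"translation": [0, 0, -0.01], "twist": 0, "gripper": 4},
  {"translation": [0, 0, -0.02], "twist": 0, "gripper": 4},
  {"translation": [0, 0, -0.03], "twist": 0, "gripper": 4},
  {"translation": [0, 0, -0.04], "twist": 0, "gripper": 4},
  {"translation": [0, 0, -0.05], "twist": 0, "gripper": 4},
])

```text
time: 18.92
tool_pos: [0.5779, 0.0206, 0.1556]
orientation: [0.0, 0.196, 0.981, -0.0]
contact_force: [-2.2, 1.9, -0.7]
grip_width: 0.09
grip_force: 15.0
```

```bash
python3 -c "
from h import *
mean(3)"
```

```text
yaw 67.42 Tz [-0.055 -0.062 -0.046] mean -0.054 F [-2.24  0.78 -0.12] e6 -0.052 w 7.92 pos [0.578  0.0206 0.1557] t 19.025
```

>>> step_arm([
  {"translation": [0, 0, -0.1], "twist": 0, "gripper": 4},
  {"translation": [0, 0, -0.25], "twist": 0, "gripper": 4},
  {"translation": [0, 0, -0.45], "twist": 0, "gripper": 4},
  {"translation": [0, 0, -0.7], "twist": 0, "gripper": 4},
  {"translation": [0, 0, -0.9], "twist": 0, "gripper": 4},
])

```text
time: 19.7
tool_pos: [0.5783, 0.0205, 0.211]
orientation: [0.001, 0.196, 0.981, 0.0]
contact_force: [-0.4, 0.7, -0.5]
grip_width: 0.092
grip_force: 15.0
```

Run:
```python
from h import *
mean(2);goto([.4637,.2855,.20],None)
s=manip.read_state()
im=manip.camera("side");cv2.imwrite("pics/s9.png",im[:,:,::-1])
cv2.imwrite("pics/s9c.png",cv2.resize(im[110:230,120:310,::-1],None,fx=4,fy=4,interpolation=cv2.INTER_CUBIC))
# dish refine in wrist / top
for n in("top","side"):
    a=manip.camera(n);c=cam(n);h=cv2.cvtColor(a,cv2.COLOR_RGB2HSV);b=cv2.inRange(h,(95,35,60),(130,255,255))
    x0,y0=((95,125) if n=="side" else (85,210));w=np.zeros_like(b);w[y0:y0+100,x0:x0+105]=b[y0:y0+100,x0:x0+105]
    p=cv2.findNonZero(w);print(n,len(p),plane(c,cv2.fitEllipse(cv2.convexHull(p))[0],.016).round(4))
```

```text
yaw 67.43 Tz [ 0.005 -0.   ] mean 0.002 F [-0.48  0.86 -0.27] e6 -0.000 w 8.08 pos [0.5791 0.0205 0.2124] t 19.75
pos [0.579  0.0205 0.2115] yaw 67.43 tilt [-0.003  0.001 -1.   ] j [-0.08  0.34  1.57 -0.    1.23 -1.26] t 19.8
units [3.471 3.341 0.183] twist None
top 56 [0.4726 0.3295 0.016 ]
side 57 [0.4629 0.2802 0.016 ]
```

View pics/s9c.png

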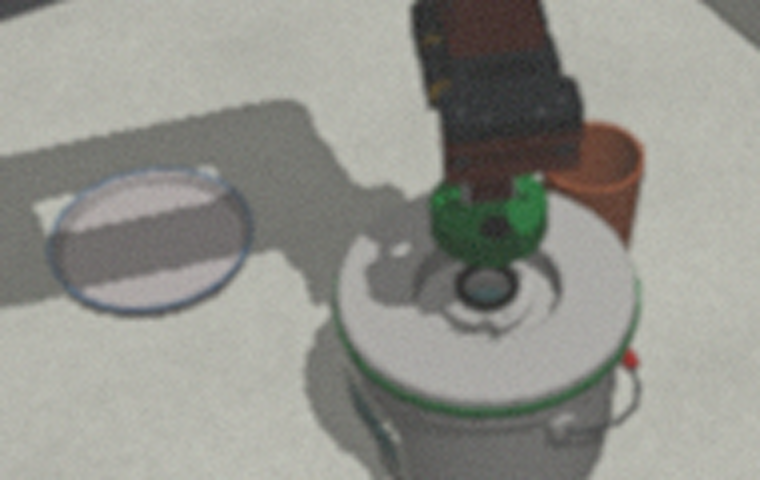

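The side view shows the cap clear of the neck in the gripper at (490,220), with the dish unmoved at (150,240). Now carrying it to the dish.

>>> step_arm([
  {"translation": [0.25, 0.24, 0], "twist": 0, "gripper": 4},
  {"translation": [0.6, 0.58, 0], "twist": 0, "gripper": 4},
  {"translation": [1.0, 0.96, 0], "twist": 0, "gripper": 4},
  {"translation": [1.5, 1.44, 0], "twist": 0, "gripper": 4},
  {"translation": [2.0, 1.92, 0], "twist": 0, "gripper": 4},
])

```text
time: 20.58
tool_pos: [0.5093, 0.175, 0.2089]
orientation: [-0.001, 0.196, 0.981, -0.0]
contact_force: [0.5, 0.5, -0.2]
grip_width: 0.091
grip_force: 15.0
```

>>> step_arm([
  {"translation": [0.5, 0.48, 0], "twist": 0, "gripper": 4},
  {"translation": [0.95, 0.9, 0], "twist": 0, "gripper": 4},
  {"translation": [1.25, 1.2, 0], "twist": 0, "gripper": 4},
  {"translation": [1.43, 1.37, 0], "twist": 0, "gripper": 4},
  {"translation": [1.45, 1.4, 0], "twist": 0, "gripper": 4},
])

```text
time: 21.2
tool_pos: [0.4621, 0.2847, 0.2091]
orientation: [-0.0, 0.195, 0.981, -0.0]
contact_force: [-0.9, 0.2, -1.4]
grip_width: 0.091
grip_force: 15.0
```

Run:
```python
from h import *
mean(2);goto([.4637,.2845,.045],None)
s=manip.read_state();im=manip.camera("wrist");c=cam("wrist",s)
# cap bottom height check: green lowest extent from side camera
a=manip.camera("side");cs=cam("side");k=big(green(a)[90:190,100:200]) ;k=k[:,0]+[100,90];print("green box",k.min(0),k.max(0))
x,y=k.mean(0)
for z0 in(.17,.175,.18,.185):print(z0,"bottom-front proj",[round(v,1) for v in proj(cs,np.array([s["tool_pos"][0],s["tool_pos"][1],z0])+0)])
cv2.imwrite("pics/w10.png",im[:,:,::-1])
h=cv2.cvtColor(im,cv2.COLOR_RGB2HSV);b=cv2.inRange(h,(95,35,60),(130,255,255));p=cv2.findNonZero(b)
if p is not None: e=cv2.fitEllipse(cv2.convexHull(p));print(len(p),e,plane(c,e[0],.016).round(4))
```

```text
yaw 67.48 Tz [ 0.058 -0.008] mean 0.025 F [-0.63  0.12 -0.86] e6 0.070 w 7.87 pos [0.4626 0.2843 0.2092] t 21.25
pos [0.463  0.2838 0.2092] yaw 67.44 tilt [-0.    -0.001 -1.   ] j [ 0.42  0.29  1.65 -0.    1.2  -0.75] t 21.3
units [-0.006  0.017  2.737] twist None
green box [148 110] [156 121]
0.17 bottom-front proj [np.float64(145.9), np.float64(124.6)]
0.175 bottom-front proj [np.float64(145.5), np.float64(123.0)]
0.18 bottom-front proj [np.float64(145.2), np.float64(121.4)]
0.185 bottom-front proj [np.float64(144.8), np.float64(119.8)]
597 ((184.37445068359375, 220.12808227539062), (153.3837432861328, 302.4220275878906), 52.225730895996094) [0.4945 0.1738 0.016 ]
```

>>> step_arm([
  {"translation": [0, 0, 0.4], "twist": 0, "gripper": 4},
  {"translation": [0, 0.01, 0.9], "twist": 0, "gripper": 4},
  {"translation": [0, 0.01, 1.4], "twist": 0, "gripper": 4},
  {"translation": [0, 0.01, 1.8], "twist": 0, "gripper": 4},
  {"translation": [0, 0.01, 2.1], "twist": 0, "gripper": 4},
])

```text
time: 22.02
tool_pos: [0.4635, 0.2834, 0.0823]
orientation: [-0.0, 0.196, 0.981, -0.0]
contact_force: [0.6, 0.2, -0.4]
grip_width: 0.087
grip_force: 15.0
```

>>> step_arm([
  {"translation": [0, 0, 0.25], "twist": 0, "gripper": 4},
  {"translation": [0, 0, 0.45], "twist": 0, "gripper": 4},
  {"translation": [0, 0, 0.58], "twist": 0, "gripper": 4},
  {"translation": [0, 0, 0.62], "twist": 0, "gripper": 4},
  {"translation": [0, 0, 0.62], "twist": 0, "gripper": 4},
])

```text
time: 22.65
tool_pos: [0.4635, 0.2846, 0.0464]
orientation: [0.0, 0.196, 0.981, 0.0]
contact_force: [-0.5, 0.4, -0.0]
grip_width: 0.091
grip_force: 15.0
```

Run:
```python
from h import *
mean(3);goto([.4637,.2845,.036],None)
```

```text
yaw 67.43 Tz [-0.021 -0.02   0.024] mean -0.006 F [ 0.02  0.25 -0.37] e6 -0.000 w 8.15 pos [0.4636 0.2847 0.0466] t 22.75
pos [0.4636 0.2847 0.0466] yaw 67.43 tilt [-0.001  0.001 -1.   ] j [ 0.42  0.5   1.81 -0.    0.83 -0.75] t 22.8
units [-0.002 -0.003  0.177] twist None
```

>>> step_arm([
  {"translation": [0, 0, 0.04], "twist": 0, "gripper": 4},
  {"translation": [0, 0, 0.08], "twist": 0, "gripper": 4},
  {"translation": [0, 0, 0.11], "twist": 0, "gripper": 4},
  {"translation": [0, 0, 0.13], "twist": 0, "gripper": 4},
  {"translation": [0, 0, 0.14], "twist": 0, "gripper": 4},
])

```text
time: 23.42
tool_pos: [0.4632, 0.2845, 0.0376]
orientation: [-0.0, 0.196, 0.981, -0.0]
contact_force: [0.2, -0.4, -0.9]
grip_width: 0.09
grip_force: 15.0
```

>>> step_arm([
  {"translation": [0, 0, 0.005], "twist": 0, "gripper": 4},
  {"translation": [0, 0, 0.01], "twist": 0, "gripper": 4},
  {"translation": [0, 0, 0.015], "twist": 0, "gripper": 4},
  {"translation": [0, 0, 0.02], "twist": 0, "gripper": 4},
  {"translation": [0, 0, 0.02], "twist": 0, "gripper": 4},
])

```text
time: 24.05
tool_pos: [0.4633, 0.2845, 0.0366]
orientation: [-0.0, 0.196, 0.981, -0.0]
contact_force: [-0.3, -0.5, -0.3]
grip_width: 0.088
grip_force: 15.0
```

>>> step_arm([
  {"translation": [0, 0, 0.005], "twist": 0, "gripper": 4},
  {"translation": [0, 0, 0.01], "twist": 0, "gripper": 4},
  {"translation": [0, 0, 0.012], "twist": 0, "gripper": 4},
  {"translation": [0, 0, 0.012], "twist": 0, "gripper": 4},
  {"translation": [0, 0, 0.012], "twist": 0, "gripper": 4},
])

```text
time: 24.68
tool_pos: [0.4633, 0.2845, 0.0359]
orientation: [-0.0, 0.196, 0.981, -0.0]
contact_force: [-0.6, -0.4, -0.9]
grip_width: 0.088
grip_force: 15.0
```

Run:
```python
from h import *
mean(3)
```

```text
yaw 67.43 Tz [-0.003  0.015  0.023] mean 0.012 F [-0.09 -0.09 -0.53] e6 -0.000 w 7.82 pos [0.4633 0.2845 0.0359] t 24.775
```

Not touching yet, so continuing in small steps.

>>> step_arm([
  {"translation": [0, 0, 0.004], "twist": 0, "gripper": 4},
  {"translation": [0, 0, 0.008], "twist": 0, "gripper": 4},
  {"translation": [0, 0, 0.01], "twist": 0, "gripper": 4},
  {"translation": [0, 0, 0.01], "twist": 0, "gripper": 4},
  {"translation": [0, 0, 0.01], "twist": 0, "gripper": 4},
])

```text
time: 25.45
tool_pos: [0.4632, 0.2845, 0.0356]
orientation: [0.0, 0.196, 0.981, -0.0]
contact_force: [-1.8, 0.1, 5.9]
grip_width: 0.089
grip_force: 15.0
```

```bash
python3 -c "
from h import *
mean(3)"
```

```text
yaw 67.42 Tz [ 0.012 -0.053 -0.085] mean -0.042 F [-1.81 -0.26  5.32] e6 -0.009 w 7.80 pos [0.4632 0.2845 0.0356] t 25.55
```

>>> step_arm([
  {"translation": [0, 0, 0.004], "twist": 0, "gripper": 4},
  {"translation": [0, 0, 0.008], "twist": 0, "gripper": 4},
  {"translation": [0, 0, 0.01], "twist": 0, "gripper": 4},
  {"translation": [0, 0, 0.01], "twist": 0, "gripper": 4},
  {"translation": [0, 0, 0.01], "twist": 0, "gripper": 4},
])

```text
time: 26.22
tool_pos: [0.4631, 0.2846, 0.0354]
orientation: [-0.0, 0.196, 0.981, 0.0]
contact_force: [-3.3, -0.5, 9.6]
grip_width: 0.088
grip_force: 15.0
```

```bash
python3 -c "
from h import *
mean(3)"
```

```text
yaw 67.43 Tz [-0.013  0.02  -0.014] mean -0.002 F [-3.35 -0.52 10.22] e6 -0.007 w 7.86 pos [0.4631 0.2846 0.0354] t 26.325
```

Touched down. I'll relieve the press, then release and rise.

>>> step_arm([
  {"translation": [0, 0, -0.008], "twist": 0, "gripper": 4},
  {"translation": [0, 0, -0.016], "twist": 0, "gripper": 4},
  {"translation": [0, 0, -0.016], "twist": 0, "gripper": 4},
  {"translation": [0, 0, -0.016], "twist": 0, "gripper": 4},
  {"translation": [0, 0, -0.016], "twist": 0, "gripper": 4},
], squeeze=8)

```text
time: 27.0
tool_pos: [0.4634, 0.2845, 0.0355]
orientation: [0.0, 0.196, 0.981, -0.0]
contact_force: [0.1, -0.5, -0.4]
grip_width: 0.093
grip_force: 8.0
```

>>> step_arm([
  {"translation": [0, 0, 0], "twist": 0, "gripper": 9},
  {"translation": [0, 0, 0], "twist": 0, "gripper": 12},
  {"translation": [0, 0, 0], "twist": 0, "gripper": 18},
  {"translation": [0, 0, 0], "twist": 0, "gripper": 26},
  {"translation": [0, 0, 0], "twist": 0, "gripper": 32},
])

```text
time: 27.62
tool_pos: [0.4633, 0.2845, 0.0356]
orientation: [-0.0, 0.196, 0.981, -0.0]
contact_force: [-0.5, -0.8, 0.6]
grip_width: 0.355
grip_force: 0.0
```

>>> step_arm([
  {"translation": [0, 0, 0], "twist": 0, "gripper": 36},
  {"translation": [0, 0, -0.2], "twist": 0, "gripper": 36},
  {"translation": [0, 0, -0.6], "twist": 0, "gripper": 36},
  {"translation": [0, 0, -1.2], "twist": 0, "gripper": 36},
  {"translation": [0, 0, -1.9], "twist": 0, "gripper": 36},
])

```text
time: 28.25
tool_pos: [0.4629, 0.2843, 0.1511]
orientation: [-0.0, 0.196, 0.981, -0.0]
contact_force: [1.2, 0.9, -0.1]
grip_width: 0.41
grip_force: 0.0
```

Run:
```python
from h import *
loads();s=manip.read_state()
im=manip.camera("wrist");a=manip.camera("side");t=manip.camera("top")
cv2.imwrite("pics/f11.png",np.vstack([np.hstack([cv2.resize(im[:,:,::-1],(400,300)),cv2.resize(a[120:225,90:230,::-1],(400,300),interpolation=cv2.INTER_CUBIC)]),cv2.resize(t[90:310,80:420,::-1],(430,278)) if 0 else np.hstack([cv2.resize(t[:,:,::-1],(400,300)),cv2.resize(a[:,:,::-1],(400,300))])]))
c=cam("wrist",s);el,_=tabmeas(im);print(el,plane(c,el[0],.02).round(4))
```

```text
yaw 67.42 pos [0.4629 0.2843 0.1511] w 36.11 F [ 1.16  0.86 -0.12] T [-0.034 -0.049  0.021] j6 -0.753 e6 -0.002 t 28.25
((254.996337890625, 178.06187438964844), (63.52307891845703, 63.88604736328125), 111.21007537841797) [0.4621 0.285  0.02  ]
```

View pics/f11.png

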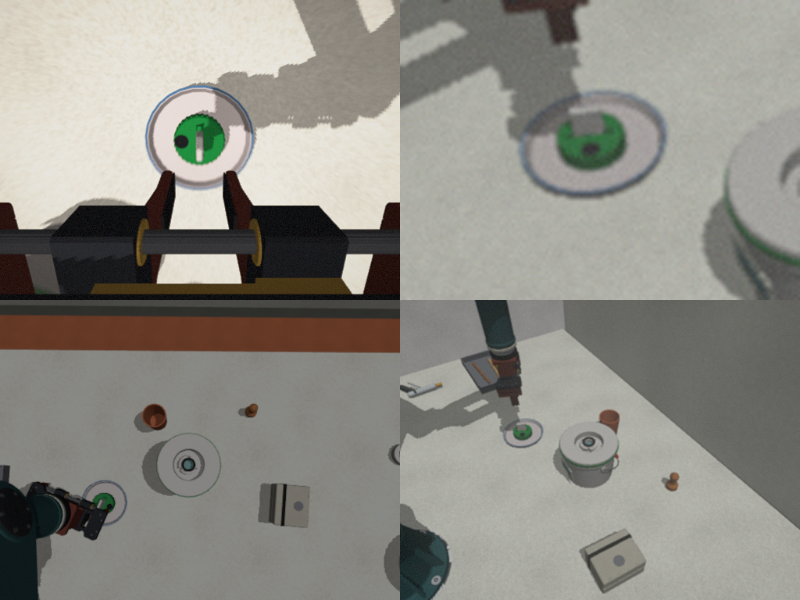

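The last picture shows the cap flat in the centre of the dish with the tab upright (wrist tile (200,140), side tile (590,140)). The mould, stamp and beaker are where they were, and the arm is clear. Handing in.

```bash
python3 -c "
from cell import manip
print(manip.sign_off())"
```

```text
the job is handed in; nothing more can be done
None
```

The pail is open and the job is handed in: the cap came free at its stop (torque peaked at about 0.19 Nm) and sits tab-up in the middle of the dish, the bystanders look unmoved in the last picture, and it took about 28 s.

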